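# Clamp the glued display plinth with a one-hand bar clamp

### The arm

A 6-joint arm with a two-finger parallel gripper is mounted at the origin on the work surface. World frame = base frame: x ahead of the robot, y to its left, z up, the work surface at z = 0. Lengths are in m, angles in rad, forces in N, time in s.
With the tool pointing down it reaches from about 0.4 to 0.825 m from the base axis. Payload 7 kg.
Tool frame: the origin (TCP) lies between the finger pads; the fingertips stand 19 mm ahead of it and the grasp point (between the pads) is the TCP; z points along the fingers, x is the direction in which the jaws open and shut, and the axes are right-handed (so a half turn about z gives the same grasp; the last joint's range is limited). The gripper opens to 85 mm and grips with 20 to 120 N. Pads are 22 mm wide; open, the fingers measure 114 mm over their backs; the gripper's body (76 mm by 85 mm) begins 54 mm behind the grasp point. The pads swing forward as they close: fully open they stand 13 mm farther back than shut.
Start: joints at [-0.832, 0.359, 0.012, 0, -1.224, -0.288], TCP at [0.294, -0.608, 0.25] pointing down, gripper open.
Joint ranges: [-3.07, 3.07], [-1.43, 2.12], [-1.02, 1.25], [-3.03, 1.67], [-3.05, -0], [-3.03, 3.03]. Speed limits (rad/s): [2.39, 2.39, 3.01, 3.14, 3.14, 3.14].

### API

Orientations are given as a unit quaternion [w, x, y, z].
In Python, from station import robot, vision, ticket gives the robot as it stands. Calls block until the motion is done:
- robot.goto(position, orientation): joint-space move of the TCP to a pose.
- robot.movel(position, velocity=0.15, orientation=None): straight line of the TCP; orientation=None keeps the orientation; velocity is the mean speed in m/s.
- robot.movej(angles): joint-space move.
- robot.grip(opening, strength=None): finger opening in m; strength is the grip in N (None keeps the last); returns when the fingers have stopped.
- robot.sleep(seconds).
- robot.ik(position, orientation): joint angles nearest the present ones, or None.
- vision.capture(name): name is "scene" or "top"; returns a dict with "pixels" (480x640x3 uint8, red, green, blue), "depth" (480x640 float32, m along the optical axis (not along the pixel's ray), 0 where there is no reading), "fx", "fy", "cx", "cy" (pixels), "xyz" and "rotation" of the camera in the world. Camera axes: x right, y down, z forward; pixel columns grow to the right and rows downward; lengths in m; the calibration is good to about 2 mm. A picture is of the moment at which its call begins.
A pose or a line that the arm cannot do raises robot.Unreachable and nothing moves.
- ticket.close_job(): hands the job in, once; it reports no verdict.
Trained networks look in a picture, given as the dict that the camera call returned (one of the last four; its "shot" number tells which), for a name from the list of things; names that differ only in an ending like _2 or _b are one class to them, and where a whole thing is asked for, a point or a joint stands for the part that bears it (a point fixed in the world has none). Each returns a list of dicts, best first, with "p" (0 to 1); they miss things now and then, are a little off and sometimes report something else, mostly with a low value. They report only what shows in the picture. A call takes as long as a camera call. They do not tell look-alikes from the thing itself.
- vision.find_in(thing, picture): "box" ([left, top, width, height] in pixels, round what is visible of it).
- vision.masks_of(thing, picture): "pixels" (480x640 bool, what is visible of it) and "box" ([left, top, width, height] in pixels, round what is visible of it).
- vision.place_of(thing, picture): "at" ([row, column] in pixels: a listed point, or the origin of a listed thing).
Readings, each from a call of its own:
- robot.get_time_s(): time.
- robot.get_joint_positions(): joint angles.
- robot.get_qd(): joint speeds.
- robot.get_joint_efforts(): joint torques, N m.
- robot.get_position(): TCP position.
- robot.get_tool_rot(): TCP orientation.
- robot.get_force(): force on the tool from outside, world axes, zero at the start.
- robot.get_ft_torque(): the same for the moment, N m.
- robot.get_width(): finger opening in m.
Only numpy, scipy, OpenCV 4.12 (cv2) and the standard library are available. Lean on these libraries where they do the work, as an engineer would, in place of code of your own. Each camera call takes 0.05 s, during which the arm holds its last target. There are 200 camera calls.

### The job

The cherry plinth between the clamp's jaws has just been glued: lift the bisque angel out of the jaw's way and stand it upright on the gold-toned pedestal, let go of it, then pump the clamp's orange trigger towards its handle, stroke after stroke, until the moving jaw has closed on the plinth and its soft orange pad is pressed in about half way (roughly 1 cm), never squashed nearly flat. Move the jaw with the trigger only, not by pushing the bar. Finish while still holding the trigger squeezed so that the plinth stays gripped. Keep the angel upright and leave the other ornaments and things where they stand.

Things in the scene. Friction and masses are not known exactly. Their poses are not given: they have to be found in the camera images.
- handle_grip (a point): Point on the centre line of the black upright pistol handle of a one-hand ratchet bar clamp, 152 mm above the surface. Axes of the clamp: y along the steel bar from handle to jaws, z up. The handle is 28 mm wide (x), 18 mm thick (y), 96 to 173 mm above the surface; the housing below it, 30 mm wide, reaches from 16 mm (-y) to 52 mm (+y) of this point. The whole clamp is fixed.
- trigger_grip (a point): Middle of the outer (+y) face of the orange trigger lever, where it is pressed; moves with it. Lever 22 mm wide (x), 9 mm thick, up to 169 mm high, beside the handle on its jaw side, hinged 68 mm below. Released it leans away: this point is 35 mm from the handle's centre line (39 mm at the lever's tip), 150 mm high; squeezed 20 mm (29 mm over both). Pinch both from above or push the lever alone.
- trigger (a joint): Trigger lever, rad: 0 released, 0.23 fully squeezed (stop). Springs back when let go: 2 to 5 N at trigger_grip, up to about 15 N when the pad is pressed in. A full squeeze draws the bar up to 10 mm, the first 1 to 2 mm being play; on release a pawl keeps the last 4 mm tooth passed, so a full pump gains about 8 mm. Held part way, the bar stays there.
- bar (a joint): How far the steel bar with the moving end jaw has been drawn towards the handle, m (0 to 0.095); grows as the clamp closes, and the ratchet lets it back by one 4 mm tooth at most. Stiff (4 N). The top of its teeth is 75 mm above the surface; its tail sticks out behind the housing, ending 60 mm plus this value from handle_grip (-y).
- pad_face (a point): Centre of the pressing face (34 mm wide, 38 mm high, 27 mm above the surface) of the soft orange pad on the moving end jaw; it faces the clamp's -y, towards the handle. Axes as handle_grip. The black end jaw behind it is 36 mm wide and 75 mm high.
- pad (a joint): How far the soft pad is pressed into the end jaw, m: 0 free, 0.020 squashed flat. It resists with 1.2 N per mm.
- fixed_face (a point): Centre of the rubber face of the clamp's fixed jaw (34 mm wide, 36 mm high, 27 mm above the surface), 71 mm along the clamp's +y from handle_grip; it faces +y. Axes as handle_grip.
- post_knob (a point): Knurled brass knob, 22 mm across, of the steel collar that holds the clamp on a brass display post. The post, 136 mm high, stands 80 mm from the handle's middle along the clamp's +x, this knob 35 mm beyond it, 68 mm high. Fixed; it stays tight.
- plinth_mid (a point): Centre of the cherry-wood plinth with a pale glue line round its middle: block 50 mm (x) by 60 mm (y, along the bar) by 36 mm high, about 200 g, loose on the surface under the bar, 1 to 4 mm off the fixed jaw. The moving pad meets its far (+y) face and slides it against the fixed jaw.
- angel_mid (a point): Point on the axis of the bisque angel, 60 mm above its underside. Slim figure 125 mm tall, round foot 35 mm across, waist 21 mm, shoulders and head 24 mm across from 82 to 116 mm above the underside: grip it there from above, higher than the bar. About 120 g. Front is its own -x. Stands on the surface on the robot's side of the bar, partly between plinth and moving pad.
- pedestal_top (a point): Centre of the flat top of the gold-toned pedestal base: round, 88 mm across the top, 96 mm at the foot, 30 mm high, about 600 g, loose on the surface.
- igloo: Blue resin igloo, dome 84 mm across and 43 mm high, its entrance reaching 56 mm to its own -x; origin under the dome's centre. A bystander.
- globe: Clear glass globe, 76 mm across, on a dark round wooden foot, 90 mm high in all; origin under its centre. A bystander.
- glue: Closed yellow glue bottle, 44 mm across, 120 mm high; origin under its centre. A bystander.
- trinket_box: Small cherry trinket box 74 by 94 mm, 46 mm high; origin under its centre. A bystander.
- brush: Flat brush with a wooden handle, lying on the surface; a bystander.
Mind the look-alikes: they are no part of the job. Leave any purple look-alike of the part that bears angel_mid alone.

How it is judged:
By the outcome, as a careful person would: the job done as asked, in the order asked, and still so for the second after the job is handed in, while the arm keeps its last pose, push and grip.
It also fails if it takes over 72 s, if anything falls off the work surface, if the arm or the gripper's body presses on something with over 40 N, if the wrist force passes 120 N, or if a joint passes its speed limit or range.

## Working session

There is one attempt and no reset: what is moved stays moved. The work goes in short steps, each a Python script; the robot and the scene stay as the last script left them, time stands still between calls to the robot, and variables do not carry over. Pictures are saved under pics/ and viewed, about 8 in all and at most 12, crops included, and the job is handed in when it is done.

```bash
mkdir -p pics
cat > h.py <<'E'
import numpy as np, cv2
from station import robot, vision, ticket
def world(pic,r,c,d=None):
    if d is None:
        p=pic["depth"][max(0,int(r)-1):int(r)+2,max(0,int(c)-1):int(c)+2]; p=p[p>0]
        if len(p)==0: return None
        d=np.median(p)
    v=np.array([(c-pic["cx"])/pic["fx"],(r-pic["cy"])/pic["fy"],1])*d
    return np.array(pic["xyz"])+np.array(pic["rotation"])@v
def at_z(pic,r,c,z):
    o=np.array(pic["xyz"]); v=np.array(pic["rotation"])@np.array([(c-pic["cx"])/pic["fx"],(r-pic["cy"])/pic["fy"],1])
    return o+v*(z-o[2])/v[2]
def cloud(pic):
    d=pic["depth"]; r,c=np.mgrid[:480,:640]
    v=np.stack([(c-pic["cx"])/pic["fx"]*d,(r-pic["cy"])/pic["fy"]*d,d],-1)
    return v@np.array(pic["rotation"]).T+np.array(pic["xyz"])
def save(pic,n): cv2.imwrite("pics/"+n,pic["pixels"][:,:,::-1])
E
python3 - <<'E'
from h import *
np.set_printoptions(precision=4,suppress=True)
Z=dict(handle_grip=.152,trigger_grip=.15,pad_face=.027,fixed_face=.027,post_knob=.068,plinth_mid=.018,angel_mid=.06,pedestal_top=.03,igloo=0,globe=0,glue=0,trinket_box=0)
for n in ("top","scene"):
    p=vision.capture(n); save(p,n+"0.png"); print(n,np.array(p["xyz"]),np.array(p["rotation"]).ravel())
    for k,z in Z.items():
        for q in vision.place_of(k,p)[:3]:
            r,c=q["at"]; print(k,round(q["p"],2),np.round([r,c]),at_z(p,r,c,z)[:2],"depth:",world(p,r,c))
E
```

```text
top [ 0.3444 -0.0109  1.6525] [ 0.0505 -0.6956  0.7153 -0.045 ]Traceback (most recent call last):
  File "<stdin>", line 8, in <module>
  File "h.py", line 11, in at_z
    o=np.array(pic["xyz"]); v=np.array(pic["rotation"])@np.array([(c-pic["cx"])/pic["fx"],(r-pic["cy"])/pic["fy"],1])
                              ~~~~~~~~~~~~~~~~~~~~~~~~~^~~~~~~~~~~~~~~~~~~~~~~~~~~~~~~~~~~~~~~~~~~~~~~~~~~~~~~~~~~~~~
ValueError: matmul: Input operand 1 has a mismatch in its core dimension 0, with gufunc signature (n?,k),(k,m?)->(n?,m?) (size 3 is different from 4)
```

```bash
sed -i 's/np.array(pic\["rotation"\])/R(pic)/; s/R(pic)@v$/R(pic)@v/' h.py
cat >> h.py <<'E'
from scipy.spatial.transform import Rotation as Ro
def R(pic):
    q=np.array(pic["rotation"]); return Ro.from_quat(q[[1,2,3,0]]).as_matrix()
E
python3 - <<'E'
from h import *
np.set_printoptions(precision=4,suppress=True)
Z=dict(handle_grip=.152,trigger_grip=.15,pad_face=.027,fixed_face=.027,post_knob=.068,plinth_mid=.018,angel_mid=.06,pedestal_top=.03,igloo=0,globe=0,glue=0,trinket_box=0)
for n in ("top","scene"):
    p=vision.capture(n); save(p,n+"0.png"); print(n,np.array(p["xyz"]),np.array(p["rotation"]).ravel())
    for k,z in Z.items():
        for q in vision.place_of(k,p)[:3]:
            r,c=q["at"]; print(k,round(q["p"],2),np.round([r,c]),at_z(p,r,c,z)[:2],"depth:",world(p,r,c))
E
```

```text
top [ 0.3444 -0.0109  1.6525] [ 0.0505 -0.6956  0.7153 -0.045 ]
handle_grip 0.65 [230. 381.] [ 0.5595 -0.1411] depth: [ 0.5567 -0.1394  0.1713]
trigger_grip 0.61 [234. 369.] [ 0.5505 -0.1113] depth: [ 0.5491 -0.1106  0.16  ]
pad_face 0.65 [254. 313.] [0.5186 0.0329] depth: [0.5139 0.0318 0.0706]
fixed_face 0.89 [245. 354.] [ 0.5399 -0.078 ] depth: [ 0.5344 -0.0761  0.073 ]
post_knob 0.81 [199. 365.] [ 0.6569 -0.1097] depth: [ 0.6548 -0.109   0.0784]
plinth_mid 0.54 [245. 342.] [ 0.54   -0.0457] depth: [ 0.5377 -0.0453  0.0369]
angel_mid 0.6 [292. 355.] [ 0.4111 -0.0748] depth: [ 0.4088 -0.0726  0.1139]
angel_mid 0.54 [258. 326.] [ 0.5029 -0.0012] depth: [ 0.4966 -0.0016  0.1238]
angel_mid 0.46 [289. 310.] [0.4222 0.0422] depth: [0.4192 0.0402 0.1198]
pedestal_top 0.56 [284. 426.] [ 0.427  -0.2675] depth: [ 0.427  -0.2676  0.0294]
igloo 0.56 [264. 204.] [0.5024 0.3342] depth: [0.4982 0.3251 0.0437]
globe 0.58 [200. 229.] [0.6771 0.2645] depth: [0.6609 0.2511 0.0805]
glue 0.57 [210. 457.] [ 0.6308 -0.3683] depth: [ 0.6222 -0.3575  0.0497]
trinket_box 0.96 [216. 168.] [0.6371 0.4328] de
[... 595 characters left out ...]
0.0038] depth: [0.5064 0.0039 0.0658]
angel_mid 0.81 [212. 302.] [ 0.4035 -0.067 ] depth: [ 0.4217 -0.0656  0.0743]
angel_mid 0.67 [219. 342.] [0.4312 0.0418] depth: [0.4285 0.0419 0.0578]
pedestal_top 0.84 [228. 226.] [ 0.4363 -0.2718] depth: [ 0.4323 -0.2729  0.0267]
igloo 0.97 [255. 453.] [0.5037 0.3315] depth: [0.5305 0.3228 0.0247]
globe 0.9 [307. 438.] [0.6837 0.267 ] depth: [0.7145 0.2572 0.0349]
globe 0.45 [281. 280.] [ 0.6061 -0.112 ] depth: [ 0.6665 -0.1034  0.0623]
glue 0.9 [291. 174.] [ 0.6453 -0.3678] depth: [ 0.6608 -0.3607  0.0168]
glue 0.49 [256. 299.] [ 0.5146 -0.0702] depth: [ 0.5489 -0.0673  0.032 ]
trinket_box 0.78 [291. 504.] [0.628  0.4329] depth: [0.8063 0.3453 0.1886]
```

View pics/top0.png

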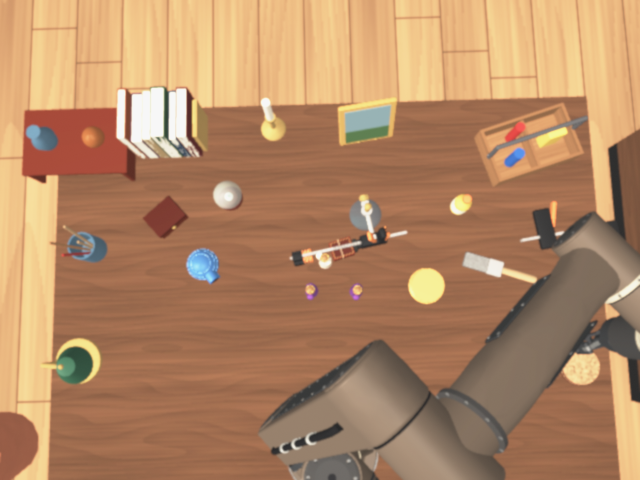

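View pics/scene0.png

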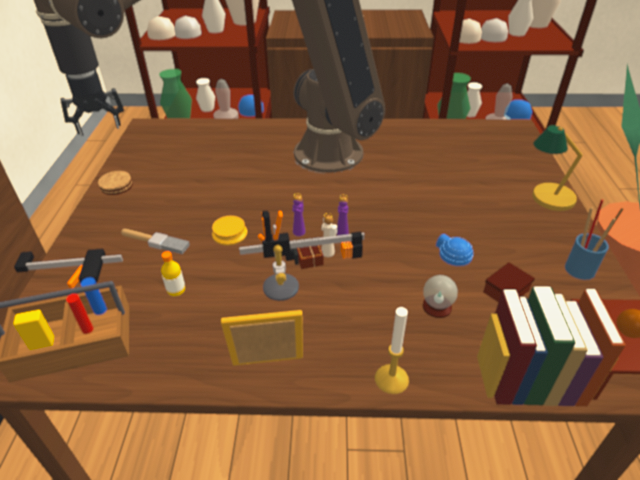

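Run:
```python
from h import *
np.set_printoptions(precision=4,suppress=True)
ims=[]
for n in ("top","scene"):
    p=vision.capture(n); X=cloud(p); z=X[...,2]; px=p["pixels"].astype(int)
    def near(a,r,lo,hi): return (np.hypot(X[...,0]-a[0],X[...,1]-a[1])<r)&(z>lo)&(z<hi)
    def st(nm,m):
        q=X[m]
        if len(q): print(n,nm,len(q),q.mean(0),"min",q.min(0),"max",q.max(0))
    st("angel head",near((.5,.0),.03,.085,.14)); st("angel hi",near((.5,.0),.03,.11,.14))
    st("purple1",near((.407,-.07),.03,.09,.14)); st("purple2",near((.425,.042),.03,.09,.14))
    st("ped",near((.43,-.27),.06,.022,.04))
    st("handle",near((.557,-.14),.03,.165,.19))
    org=(px[...,0]>170)&(px[...,1]>60)&(px[...,1]<140)&(px[...,2]<80)
    st("trig",near((.55,-.11),.03,.15,.18)&org)
    m=near((.53,-.05),.14,.066,.082); q=X[m][:,:2]
    l=cv2.fitLine(q.astype(np.float32),cv2.DIST_HUBER,0,.001,.001).ravel(); print("bar",len(q),l)
    for k in("angel_mid","plinth_mid","pad_face"):
        for o in vision.masks_of(k,p)[:3]: st(k+" %.2f"%o["p"],o["pixels"]&(z>0.005)&(z<.2))
    c=p["pixels"][(180 if n=="top" else 170):(310),(280 if n=="top" else 210):(450 if n=="top" else 380)]
    ims.append(cv2.resize(c,None,fx=4,fy=4,interpolation=cv2.INTER_CUBIC))
cv2.imwrite("pics/c1.png",cv2.resize(np.vstack([i[:,:680] for i in ims]),None,fx=.57,fy=.57)[:,:,::-1])
```

```text
top angel head 125 [0.4974 0.0028 0.1094] min [ 0.4815 -0.0151  0.0851] max [0.5157 0.021  0.1281]
top angel hi 73 [0.4965 0.0005 0.1199] min [ 0.4865 -0.01    0.1107] max [0.5077 0.013  0.1281]
top purple1 109 [ 0.41   -0.0789  0.1135] min [ 0.3914 -0.0925  0.0916] max [ 0.43   -0.0684  0.1299]
top purple2 108 [0.4149 0.0395 0.1124] min [0.395  0.0278 0.0904] max [0.4336 0.0505 0.1328]
top ped 826 [ 0.4248 -0.2716  0.0293] min [ 0.3827 -0.3159  0.0221] max [ 0.4686 -0.2287  0.0383]
top handle 79 [ 0.5492 -0.1437  0.171 ] min [ 0.5371 -0.1571  0.1651] max [ 0.5629 -0.1131  0.1788]
top trig 1 [ 0.5344 -0.118   0.16  ] min [ 0.5344 -0.118   0.16  ] max [ 0.5344 -0.118   0.16  ]
bar 422 [ 0.4478 -0.8941  0.5508 -0.03  ]
top angel_mid 0.70 136 [0.4947 0.0041 0.0972] min [ 0.4815 -0.0124  0.0203] max [0.5123 0.021  0.1277]
top angel_mid 0.69 54 [ 0.5426 -0.1175  0.1512] min [ 0.5335 -0.1292  0.1014] max [ 0.5549 -0.1078  0.1706]
top angel_mid 0.58 118 [0.4142 0.0373 0.1021] min [0.3972 0.0246 0.0225] max [0.4298 0.0516 0.1328]
top plinth_mid 0.73 358 [ 0.5281 -0.0446  0.0362] min [ 0.4993
[... 825 characters left out ...]
583 -0.1032  0.1678]
bar 671 [ 0.2477 -0.9688  0.5342 -0.0493]
scene angel_mid 0.94 378 [ 0.4221 -0.0756  0.0645] min [ 0.3919 -0.0911  0.0051] max [ 0.4344 -0.0606  0.1269]
scene angel_mid 0.90 369 [0.4289 0.0431 0.0653] min [0.4101 0.0295 0.0062] max [0.5132 0.06   0.1253]
scene angel_mid 0.76 360 [0.5061 0.0065 0.0712] min [ 0.3405 -0.0096  0.0052] max [0.517 0.026 0.126]
scene plinth_mid 0.67 2959 [ 0.5721 -0.0756  0.0628] min [ 0.4975 -0.2107  0.0051] max [0.6705 0.094  0.1748]
scene plinth_mid 0.55 517 [ 0.542  -0.0395  0.0303] min [ 0.5034 -0.0733  0.0051] max [ 0.564  -0.0062  0.0624]
scene pad_face 0.51 150 [0.5218 0.0527 0.0326] min [0.4997 0.0395 0.0095] max [0.5334 0.0656 0.0471]
```

View pics/c1.png

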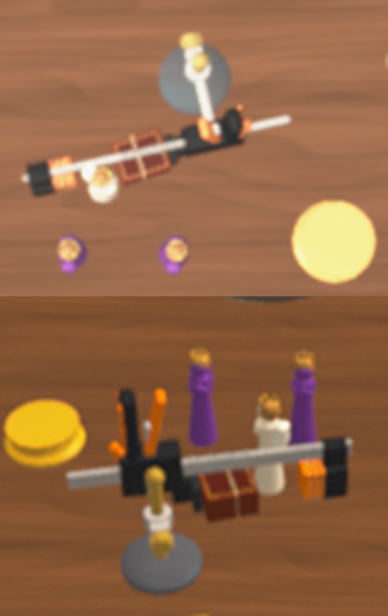

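```bash
cat >> h.py <<'E'
def q_down(u,flip=False):
    x=np.array([u[0],u[1],0.]); x/=np.linalg.norm(x); x=-x if flip else x
    z=np.array([0,0,-1.]); m=np.stack([x,np.cross(z,x),z],1); q=Ro.from_matrix(m).as_quat(); return [q[3],q[0],q[1],q[2]]
def best_q(pos,u):
    c=[]
    for f in(False,True):
        j=robot.ik(pos,q_down(u,f))
        if j is not None: c.append((abs(j[5]),f,j))
    c.sort(key=lambda t:t[0]); return q_down(u,c[0][1])
E
python3 - <<'E'
from h import *
np.set_printoptions(precision=4,suppress=True)
t=vision.capture("top"); s=vision.capture("scene")
a,b=at_z(t,232.2,406.8,.072),at_z(t,258,291,.072); print("top",a,b,(b-a)/np.linalg.norm(b-a))
c,d=at_z(s,250.7,239.8,.068),at_z(s,233.2,363.5,.068); print("scene",c,d,(d-c)/np.linalg.norm(d-c))
u=(-.235,.972)
A=np.array([.497,.003,.22]); q=best_q(A,u); print(q, robot.ik(A,q))
robot.grip(.085,30)
robot.goto(A,q); print(robot.get_time_s())
robot.movel([.497,.003,.104],.12)
f0=robot.get_force(); robot.grip(.0,25); print(robot.get_width(),f0,robot.get_force(),robot.get_position(),robot.get_time_s())
p=vision.capture("scene"); save(p,"s2.png"); t=vision.capture("top")
o=np.hstack([cv2.resize(i["pixels"][r:r+120,cc:cc+130],None,fx=3,fy=3) for i,r,cc in((p,170,240),(t,180,280))])
cv2.imwrite("pics/g1.png",o[:,:,::-1])
E
```

```text
top [ 0.5637 -0.2167  0.072 ] [0.504  0.0897 0.072 ] [-0.191   0.9816  0.    ]
scene [ 0.5694 -0.2103  0.068 ] [0.4981 0.0962 0.068 ] [-0.2269  0.9739  0.    ]
[np.float64(-0.0), np.float64(0.7858113458417161), np.float64(-0.6184662713086552), np.float64(0.0)] [ 0.4022  0.0874 -0.4164  0.     -1.067   1.4058]
4.4167
0.022684116337898713 [ 0.7685 -0.304  -0.6964] [-0.2451  1.0422  3.539 ] [0.4972 0.0031 0.1043] 6.1167
```

View pics/g1.png

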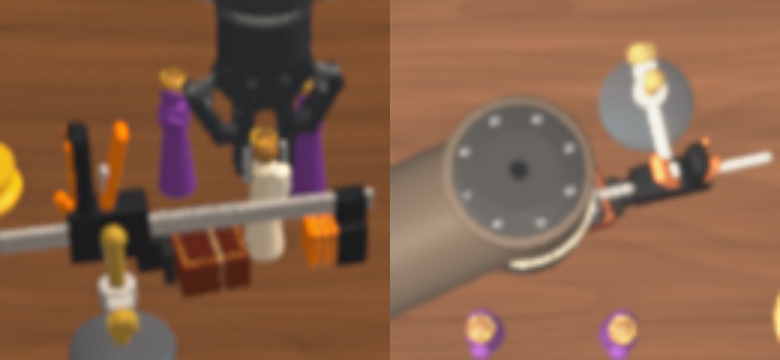

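Run:
```python
from h import *
np.set_printoptions(precision=4,suppress=True)
robot.grip(0.0,35)
robot.movel([.497,.003,.26],.12); print("w",robot.get_width(),robot.get_force())
robot.movel([.4265,-.2695,.26],.2)
robot.movel([.4265,-.2695,.142],.12)
s=vision.capture("scene"); t=vision.capture("top"); X=cloud(s); z=X[...,2]
m=(np.hypot(X[...,0]-.4265,X[...,1]+.2695)<.06)&(z>.02)&(z<.125)
for lo,hi in((.04,.05),(.055,.065),(.075,.085),(.095,.105)):
    q=X[m&(z>lo)&(z<hi)]; print(lo,len(q),q.mean(0) if len(q) else "")
f0=robot.get_force(); print(f0)
for zz in np.arange(.139,.129,-.001):
    robot.movel([.4265,-.2695,zz],.02); f=robot.get_force(); print(round(zz,4),f-f0)
    if f[2]-f0[2]>2: break
print(robot.get_width(),robot.get_time_s())
s=vision.capture("scene"); cv2.imwrite("pics/p1.png",cv2.resize(s["pixels"][130:270,160:320],None,fx=3.5,fy=3.5)[:,:,::-1])
```

```text
w 0.02288726562445052 [-0.6251 -0.5869 -2.1774]
0.04 37 [ 0.4385 -0.2654  0.0454]
0.055 37 [ 0.4374 -0.2654  0.0599]
0.075 36 [ 0.4354 -0.2658  0.0802]
0.095 29 [ 0.4379 -0.264   0.1004]
[ 1.223  -0.1986 -1.4915]
0.139 [-0.7611  0.2308  1.0812]
0.138 [-0.5752  0.6598  0.3797]
0.137 [-1.3948 -0.1919 -0.6094]
0.136 [-0.2816  0.1589  0.2199]
0.135 [-1.7745  0.4147  0.2095]
0.134 [-2.1123  0.8264  3.8955]
0.022182778523309014 12.225
```

View pics/p1.png

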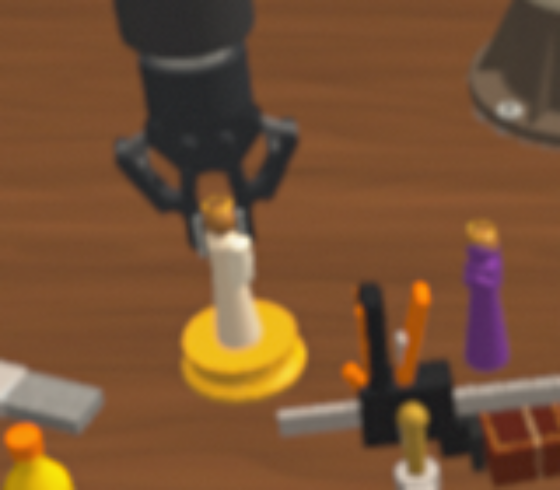

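Run:
```python
from h import *
np.set_printoptions(precision=4,suppress=True)
robot.grip(.06); print("w",robot.get_width())
robot.movel([.4265,-.2695,.26],.15); 
robot.goto([.45,-.33,.27],robot.get_tool_rot())
for n in("scene","top"):
    p=vision.capture(n); X=cloud(p); z=X[...,2]; px=p["pixels"].astype(int)
    hi=(np.hypot(X[...,0]-.553,X[...,1]+.13)<.045)&(z>.13)&(z<.185)
    for nm,m in(("black",hi&(px.max(2)<70)),("orange",hi&(px[...,0]>150)&(px[...,2]<90)),("angel",(np.hypot(X[...,0]-.4265,X[...,1]+.2695)<.05)&(z>.13)&(z<.16)),
      ("endjaw",(np.hypot(X[...,0]-.5,X[...,1]-.06)<.06)&(z>.066)&(z<.09)&(px.max(2)<80))):
        q=X[m]
        if len(q)>3: print(n,nm,len(q),q.mean(0),"min",np.percentile(q,3,axis=0),"max",np.percentile(q,97,axis=0))
    for k,zz in dict(handle_grip=.152,trigger_grip=.15,pad_face=.027,fixed_face=.027,plinth_mid=.018).items():
        for o in vision.place_of(k,p)[:1]: print(k,o["p"],at_z(p,*o["at"],zz)[:2])
    np.savez(n+"3.npz",X=X,px=p["pixels"]); save(p,n+"3.png")
print(robot.get_time_s())
im=[cv2.imread("pics/%s3.png"%n) for n in("scene","top")]
cv2.imwrite("pics/p3.png",np.hstack([cv2.resize(im[0][170:290,210:380],None,fx=2.3,fy=2.3),cv2.resize(im[1][180:300,280:450],None,fx=2.3,fy=2.3)]))
```

```text
w 0.060095933796882176
scene black 99 [ 0.5595 -0.1387  0.1571] min [ 0.5452 -0.1459  0.1314] max [ 0.5655 -0.1324  0.1731]
scene orange 93 [ 0.5509 -0.115   0.1517] min [ 0.537  -0.1484  0.1303] max [ 0.5643 -0.1046  0.1681]
scene angel 90 [ 0.432  -0.2661  0.1454] min [ 0.4177 -0.2782  0.1311] max [ 0.4399 -0.2551  0.1561]
scene endjaw 64 [0.5111 0.0781 0.0725] min [0.4985 0.0663 0.0662] max [0.5178 0.0895 0.0779]
handle_grip 0.77 [ 0.5424 -0.1385]
trigger_grip 0.56 [ 0.5413 -0.1085]
pad_face 0.59 [0.509  0.0441]
fixed_face 0.96 [ 0.5354 -0.0743]
plinth_mid 0.82 [ 0.5327 -0.0439]
top angel 92 [ 0.4276 -0.2689  0.1473] min [ 0.4167 -0.2815  0.1326] max [ 0.4403 -0.2563  0.1573]
top endjaw 58 [0.506  0.0741 0.0734] min [0.4961 0.0651 0.0678] max [0.5166 0.0826 0.0796]
handle_grip 0.61 [ 0.5512 -0.1485]
pad_face 0.56 [0.5186 0.034 ]
fixed_face 0.55 [ 0.5491 -0.071 ]
plinth_mid 0.68 [ 0.5274 -0.0474]
14.6833
```

View pics/p3.png

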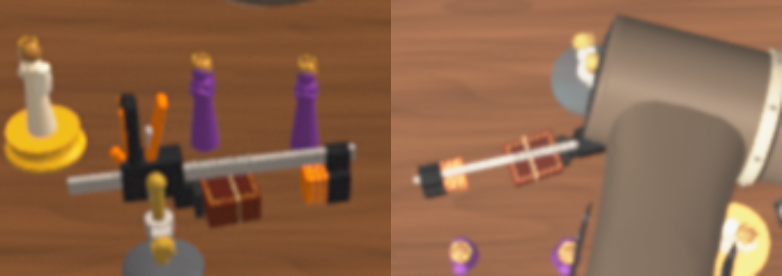

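```bash
cat >> h.py <<'E'
u=np.array([-.212,.977]); u/=np.linalg.norm(u); H=np.array([.552,-.142])
def P(c,z): return [*(H+c*u),z]
def jaw(n="scene"):
    p=vision.capture(n); X=cloud(p); z=X[...,2]; px=p["pixels"].astype(int)
    s=(X[...,:2]-H)@u; l=(X[...,:2]-H)@np.array([u[1],-u[0]])
    m=(s>.11)&(s<.27)&(abs(l)<.03)
    out=[]
    for k in(m&(z>.045)&(z<.09)&(px.max(2)<70), m&(z>.008)&(z<.06)&(px[...,0]>170)&(px[...,1]>60)&(px[...,2]<90), (s<-.04)&(s>-.2)&(abs(l)<.012)&(z>.06)&(z<.085)):
        v=s[k]; out.append((len(v),*np.round(np.percentile(v,[3,50,97]),4)) if len(v)>3 else None)
    return out,p
E
python3 - <<'E'
from h import *
np.set_printoptions(precision=3,suppress=True)
print(jaw()[0])
robot.grip(.085,40)
q=best_q(P(.005,.155),u); robot.goto(P(.005,.25),q)
robot.movel(P(.005,.155),.12); f0=robot.get_force(); print("f0",f0,robot.get_time_s())
for w in(.06,.045,.0):
    robot.grip(w); print(w,robot.get_width(),robot.get_force()-f0,robot.get_time_s())
o,p=jaw(); print(o); print(robot.get_time_s())
cv2.imwrite("pics/t1.png",cv2.resize(p["pixels"][140:290,200:380],None,fx=4,fy=4)[:,:,::-1])
E
```

```text
[(125, np.float64(0.2112), np.float64(0.2235), np.float64(0.2346)), (108, np.float64(0.1864), np.float64(0.196), np.float64(0.2088)), (72, np.float64(-0.0705), np.float64(-0.0551), np.float64(-0.0407))]
f0 [-0.691  1.348  0.896] 19.025
0.06 0.05998429501392708 [0.283 3.404 2.501] 19.4
0.045 0.04509903561038377 [-1.102  4.905  2.083] 19.7
0.0 0.02794805366433726 [-0.297  2.514  4.025] 19.9833
[(136, np.float64(0.2037), np.float64(0.2153), np.float64(0.2268)), (115, np.float64(0.1784), np.float64(0.1872), np.float64(0.2018)), (87, np.float64(-0.0782), np.float64(-0.0599), np.float64(-0.0414))]
20.0333
```

View pics/t1.png

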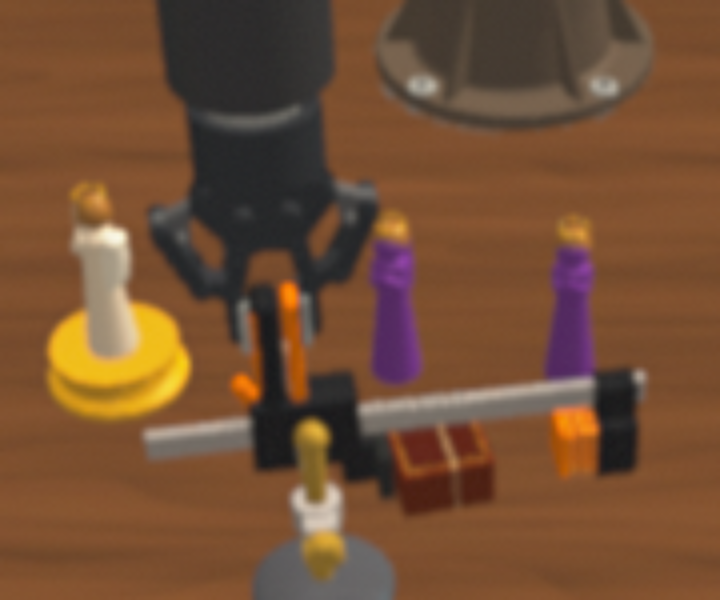

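```bash
cat >> h.py <<'E'
def plinth(p):
    X=cloud(p); z=X[...,2]; px=p["pixels"].astype(int); s=(X[...,:2]-H)@u; l=(X[...,:2]-H)@np.array([u[1],-u[0]])
    m=(s>.06)&(s<.15)&(l>-.035)&(l<.035)&(z>.006)&(z<.045)&(px[...,0]>50)&(px[...,0]<150)&(px[...,1]<.55*px[...,0])
    return (m.sum(),np.round(np.percentile(s[m],[3,97]),4)) if m.sum()>5 else None
E
python3 - <<'E'
from h import *
np.set_printoptions(precision=3,suppress=True)
for i in range(4):
    robot.grip(.066); f0=robot.get_force(); 
    robot.grip(.0); print(robot.get_width(),robot.get_force()-f0,end=" ")
    o,p=jaw(); print([tuple(map(float,k)) for k in o],plinth(p),robot.get_time_s())
E
```

```text
0.02812273880685148 [0.177 2.242 6.947] [(133.0, 0.1961, 0.2078, 0.2189), (120.0, 0.1701, 0.1803, 0.193), (104.0, -0.0864, -0.0627, -0.0411)] (np.int64(372), array([0.074, 0.132])) 20.9583
0.02805525961854119 [-0.748  1.067  6.836] [(140.0, 0.1881, 0.1997, 0.2109), (121.0, 0.1623, 0.1726, 0.1857), (123.0, -0.0938, -0.0674, -0.0421)] (np.int64(374), array([0.074, 0.132])) 21.8833
0.028325100604533256 [-0.642  1.777  6.535] [(138.0, 0.1803, 0.1919, 0.2036), (106.0, 0.1546, 0.1647, 0.1772), (144.0, -0.1013, -0.0714, -0.0423)] (np.int64(373), array([0.075, 0.132])) 22.8083
0.02816357741935307 [-0.793  1.914  8.095] [(133.0, 0.1723, 0.1832, 0.1953), (103.0, 0.1465, 0.1559, 0.17), (153.0, -0.1093, -0.075, -0.0424)] (np.int64(375), array([0.074, 0.133])) 23.7333
```

Run:
```python
from h import *
np.set_printoptions(precision=3,suppress=True)
def rep():
    o,p=jaw(); print(round(robot.get_width(),4),[tuple(map(float,k)) for k in o if k],plinth(p),robot.get_time_s()); return p
for i in range(2):
    robot.grip(.066); robot.grip(.0); rep()
robot.grip(.066); rep()
for w in(.044,.040,.037,.034):
    robot.grip(w); p=rep()
cv2.imwrite("pics/t2.png",cv2.resize(p["pixels"][190:290,230:370],None,fx=5,fy=5)[:,:,::-1])
```

```text
0.0283 [(131.0, 0.1644, 0.1753, 0.1862), (86.0, 0.1381, 0.15, 0.1618), (180.0, -0.117, -0.0814, -0.0426)] (np.int64(386), array([0.075, 0.134])) 24.6583
0.0284 [(140.0, 0.1569, 0.1681, 0.1799), (81.0, 0.1331, 0.1425, 0.1542), (188.0, -0.1244, -0.0838, -0.0427)] (np.int64(365), array([0.073, 0.13 ])) 25.5833
0.0659 [(138.0, 0.1573, 0.1677, 0.1797), (80.0, 0.1328, 0.142, 0.1539), (201.0, -0.1242, -0.0837, -0.0428)] (np.int64(372), array([0.073, 0.13 ])) 26.0833
0.0441 [(131.0, 0.1527, 0.1648, 0.1758), (81.0, 0.1328, 0.1399, 0.151), (204.0, -0.1275, -0.0838, -0.0425)] (np.int64(372), array([0.073, 0.131])) 26.475
0.0404 [(137.0, 0.1523, 0.1645, 0.175), (84.0, 0.1327, 0.1405, 0.1507), (202.0, -0.1286, -0.0858, -0.0428)] (np.int64(370), array([0.073, 0.131])) 26.7417
0.0371 [(137.0, 0.1523, 0.1642, 0.1749), (86.0, 0.1328, 0.1401, 0.1495), (210.0, -0.1289, -0.0848, -0.0429)] (np.int64(370), array([0.073, 0.131])) 27.0083
0.0345 [(135.0, 0.1518, 0.1625, 0.1743), (89.0, 0.1328, 0.1405, 0.1496), (210.0, -0.1285, -0.0845, -0.0429)] (np.int64(362), array([0.073, 0.13 ])) 27.275
```

View pics/t2.png

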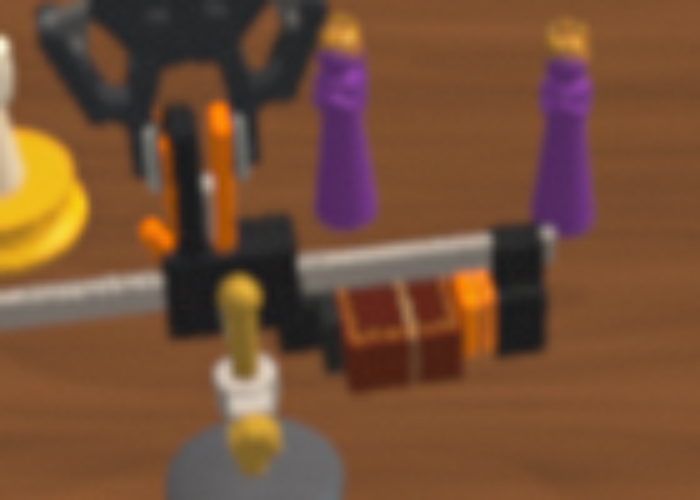

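Run:
```python
from h import *
np.set_printoptions(precision=3,suppress=True)
def rep():
    o,p=jaw(); print(round(robot.get_width(),4),[tuple(map(float,k)) for k in o if k],plinth(p),robot.get_force(),robot.get_position(),robot.get_time_s()); return p
for w in(.031,.029,0):
    robot.grip(w); p=rep()
robot.sleep(.3); p=rep()
```

```text
0.0313 [(131.0, 0.1515, 0.1623, 0.1727), (82.0, 0.1325, 0.1393, 0.1486), (217.0, -0.1302, -0.0864, -0.0427)] (np.int64(371), array([0.073, 0.131])) [-3.412  9.821  7.211] [ 0.551 -0.136  0.156] 27.5417
0.0291 [(132.0, 0.1496, 0.1619, 0.1728), (76.0, 0.1326, 0.1388, 0.1475), (221.0, -0.1312, -0.0867, -0.0427)] (np.int64(367), array([0.073, 0.131])) [-1.653  5.169  7.448] [ 0.552 -0.137  0.156] 27.8083
0.0283 [(136.0, 0.1497, 0.1618, 0.1725), (74.0, 0.1325, 0.1388, 0.1471), (219.0, -0.1313, -0.0862, -0.0427)] (np.int64(371), array([0.073, 0.131])) [-3.235  5.408  7.519] [ 0.552 -0.137  0.156] 28.075
0.0285 [(136.0, 0.1496, 0.1615, 0.1724), (69.0, 0.1327, 0.1389, 0.1471), (211.0, -0.1312, -0.0864, -0.0429)] (np.int64(362), array([0.073, 0.13 ])) [-0.865  5.916  7.358] [ 0.552 -0.137  0.156] 28.425
```

Run:
```python
from h import *
np.set_printoptions(precision=4,suppress=True)
def rep(tag):
    v=[]
    for _ in range(4):
        o,p=jaw(); v.append([o[0][1],o[0][2],o[1][1],o[2][1]])
    v=np.mean(v,0); print(tag,round(robot.get_width(),4),v,"gap",round(v[0]-v[2],4),robot.get_force(),round(robot.get_time_s(),2)); return v,p
ref,_=rep("full8")
robot.grip(.066); rep("rel")
for w in(.050,.046,.043,.040,.037,.034,.032,.030):
    robot.grip(w); v,p=rep("sq")
    if np.mean([ref[0]-v[0],ref[1]-v[1],ref[3]-v[3]])>.0013: break
save(p,"s4.png"); cv2.imwrite("pics/t3.png",cv2.resize(p["pixels"][130:290,180:380],None,fx=4,fy=3.75)[:,:,::-1])
```

```text
full8 0.0284 [ 0.1498  0.1615  0.1326 -0.1311] gap 0.0172 [-1.8958  6.1492  7.3223] 28.62
rel 0.0661 [ 0.1525  0.1646  0.1328 -0.1275] gap 0.0197 [-0.6999  2.3209 -0.9687] 29.27
sq 0.0499 [ 0.1525  0.1648  0.1327 -0.1275] gap 0.0198 [-0.5455  4.4997  2.5766] 29.77
sq 0.046 [ 0.1527  0.1647  0.1328 -0.1278] gap 0.0199 [-1.4093  7.3995  4.1947] 30.19
sq 0.0435 [ 0.1523  0.1645  0.1326 -0.1277] gap 0.0197 [-2.2716  8.144   5.4427] 30.61
sq 0.0402 [ 0.1524  0.1643  0.1326 -0.1283] gap 0.0198 [-3.4328  9.6194  5.3895] 31.02
sq 0.0369 [ 0.1522  0.1637  0.1327 -0.1287] gap 0.0195 [-3.0597 10.7217  5.806 ] 31.44
sq 0.0343 [ 0.152   0.1629  0.1325 -0.129 ] gap 0.0194 [-1.9731  9.5933  7.3482] 31.86
sq 0.0319 [ 0.1513  0.1621  0.1325 -0.1302] gap 0.0188 [-3.1386  9.9679  7.4012] 32.27
sq 0.0305 [ 0.1501  0.162   0.1326 -0.1304] gap 0.0175 [-3.1752  8.9561  7.1227] 32.69
```

View pics/t3.png

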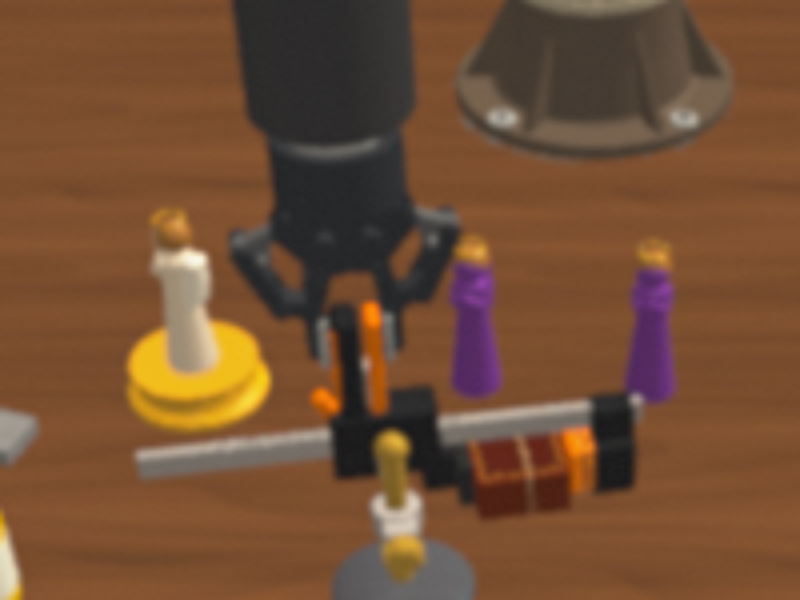

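```bash
cat >> h.py <<'E'
def rep(tag):
    v=[]
    for _ in range(4):
        o,p=jaw(); v.append([o[0][1],o[0][2],o[1][1],o[2][1]])
    v=np.mean(v,0); print(tag,round(robot.get_width(),4),v,"gap",round(v[0]-v[2],4),robot.get_force(),round(robot.get_time_s(),2)); return v,p
E
python3 - <<'E'
from h import *
np.set_printoptions(precision=4,suppress=True)
robot.grip(.029); rep("29")
robot.grip(0); rep("full40")
robot.grip(0,60); rep("full60")
E
```

```text
29 0.0294 [ 0.15    0.1616  0.1325 -0.1313] gap 0.0175 [-2.0245  6.3781  6.3248] 33.11
full40 0.0282 [ 0.1498  0.1616  0.1325 -0.1313] gap 0.0173 [-2.8337  4.8992  7.1707] 33.52
full60 0.0277 [ 0.1496  0.1612  0.1325 -0.1314] gap 0.0171 [-1.2131  5.8842  7.1922] 33.94
```

Run:
```python
from h import *
np.set_printoptions(precision=4,suppress=True)
robot.grip(.085,40); robot.sleep(.3); v,_=rep("rel"); 
for w in(.046,.040,.036,.033,.030,.0):
    robot.grip(w); v,p=rep("sq")
    if v[3]<-.1325 : break
```

```text
rel 0.085 [ 0.153   0.1646  0.1326 -0.1276] gap 0.0204 [-0.1167 -0.5561 -0.3886] 35.03
sq 0.0462 [ 0.1514  0.1621  0.1323 -0.1304] gap 0.019 [-2.7277 10.0144  6.5352] 35.7
sq 0.0402 [ 0.1497  0.1616  0.1323 -0.1312] gap 0.0174 [-2.3854 10.6555  6.9832] 36.13
sq 0.036 [ 0.1492  0.16    0.1323 -0.132 ] gap 0.0169 [-3.7331 12.3669  7.7368] 36.55
sq 0.0331 [ 0.1475  0.1596  0.1322 -0.1327] gap 0.0153 [-3.3704 11.8147  7.3309] 36.97
```

Run:
```python
from h import *
np.set_printoptions(precision=4,suppress=True)
robot.sleep(.7); v,p=rep("hold"); X=cloud(p); z=X[...,2]
for lo in(.045,.075,.105,.135):
    q=X[(np.hypot(X[...,0]-.43,X[...,1]+.27)<.035)&(z>lo)&(z<lo+.012)]; print(lo,len(q),q.mean(0))
print(robot.get_position(),plinth(p))
ticket.close_job()
```

```text
hold 0.0334 [ 0.1473  0.1596  0.1321 -0.1328] gap 0.0152 [-2.7985 11.4138  7.9878] 37.87
0.045 44 [ 0.4371 -0.2652  0.0506]
0.075 33 [ 0.4343 -0.2666  0.0804]
0.105 46 [ 0.4384 -0.2634  0.1121]
0.135 43 [ 0.4342 -0.2662  0.142 ]
[ 0.5512 -0.1352  0.1557] (np.int64(374), array([0.0731, 0.143 ]))
the job is handed in; nothing more can be done
```

The bisque angel is standing on the gold pedestal, released, and the clamp is closed on the plinth with the trigger still held squeezed. I handed the job in at about 38 s of the 72 s allowed.

**Angel:** I gripped it by the shoulders and head, lifted it out and set it down near the pedestal's centre. The last depth check showed its axis vertical to within a few millimetres over its height.

**Clamp:** Seven full pumps brought the pad onto the plinth and slid the plinth against the fixed jaw. The eighth left the pad pressed in only about 8.5 mm by my estimate. My first re-squeeze gained nothing, because I had not let the lever open far enough. After a full release, a partial stroke took the pad to about 10–10.7 mm.

**Last checks:** The jaw held steady over about 1 s, with the gripper at 33 mm and about 11 N on the tool from the lever. The trigger is not quite at its stop; full squeeze is about 28 mm.

- **Pad depth:** it comes from scene-camera depth, so it is good to about 1–1.5 mm. Different measures of the pad agreed only to about that much.
- **Plinth edge:** the last plinth reading put its far edge at 143 mm instead of the earlier 131 mm. The pad's own face had not moved, so I took it as colour bleed from the pad and did not check further.
- **Other ornaments:** I did not measure them again at the end. The two purple angels and the visible part of the brush were in place in the last picture I viewed. The igloo, globe, glue bottle and trinket box were mostly or wholly outside it.

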